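Hold the belt grinder's tension arm in for a belt change

TASK

I want to slip a new belt onto the green belt grinder, so please free its red tension arm: draw the brass lock bolt by its yellow knob all the way back to its end stop and leave it there. Then take the tension arm by its black handle, swing it inwards against its spring right up to the stop, and keep holding it there: your program finishes while the gripper still holds the arm at the stop. Leave the loose tools and parts lying on the bench and on the grinder where they are.

Things in the scene. Friction and masses are not known exactly. Their poses are not given: they have to be found in the camera images.
- grinder: Fixed green belt grinder lying flat on a stand, belt off, axles vertical. Origin at bench level under the tension arm's pivot; +z up, +x to the side away from the robot, +y to the grey motor, -y to platen and work rest. Base plate 350 x 380 x 12 mm. Wheels (x, y mm), tops 252 mm up: drive (100, 140) dia 100, platen (0, -270) and (130, -270) dia 50. Other fixed parts are below 240 mm.
- pivot (a point): On the arm's vertical pivot axis, 210 mm above the bench (spring and nut round it end at 199 mm). The red arm, 36 mm wide, top face 174 mm up, runs 150 mm from the pivot to a 76 mm tracking wheel (top 252 mm up); from there a tab runs outwards, away from the machine, to the black handle.
- tension_arm (a joint): Swing of the arm about the pivot, rad: 0 = resting at its outer stop, grows anticlockwise seen from above as it swings in, 0.70 = inner stop. Spring torque 1.2 N m at rest, 2.4 N m at the stop (6 to 12 N at the handle); flies back if let go. With the bolt in, it has only about 0.04 rad of play; it is free once the bolt is drawn over 20 mm.
- handle: Upright revolving black handle (spins freely) on the end of the tab, 206 mm from the pivot axis: thin neck, then a grip 26 mm in diameter from 24 to 90 mm above this origin (top 12 mm tapers). Origin at its foot, 174 mm above the bench. In the grinder's frame at (-174, -110) mm at rest, (-62, -196) mm at the stop. The tracking wheel's rim is 38 mm clear of it.
- handle_top (a point): Centre of the top of the black handle, 264 mm above the bench.
- lock_bolt (a joint): Travel of the brass lock bolt, m: 0 = fully in, nose between the two red lugs of the arm's hub; 0.036 = drawn fully back to its end stop. Starts at 0 to 0.006. Friction about 3 N; stays where left. It draws horizontally straight away from the pivot, along (-0.6, 0.8) in the grinder's x and y (the line from pivot to knob).
- lock_knob_top (a point): Centre of the top of the bolt's yellow knob, 233 mm above the bench, 105 mm from the pivot axis when fully in. Knob upright, 24 mm in diameter, 43 mm tall (underside 190 mm up) on a thin post; the steel keeper before it is 182 mm high, the end-stop block behind it 180 mm.
- workpiece: Bystander: rusty-brown steel flat 110 x 30 x 6 mm lying on the bench. Origin under its centre.
- hex_key: Bystander: T-handle hex key, 130 mm dark shank and 80 mm red handle, lying on the grinder's base plate. Origin under the shank's middle.
- spanner: Bystander: steel spanner on the bench.
- try_square: Bystander: try square, dark stock 120 mm, steel blade 160 mm, on the bench.
- paste_tin: Bystander: tin 76 mm in diameter, 50 mm tall, yellow band, on the bench.
- spare_wheel: Bystander: spare rubber-tyred wheel 76 mm in diameter, 50 mm thick, lying flat on the bench.
- angle_offcut: Bystander: rusty-brown angle offcut, 90 mm long, legs 40 mm, on the bench.
- hammer: Bystander: hammer lying on the bench.

How it is judged:
By the outcome, as a careful person would: the job done as asked, in the order asked, and still so for the second after the job is handed in, while the arm keeps its last pose, push and grip.
It also fails if it takes over 40 s, if anything falls off the work surface, if the arm or the gripper's body presses on something with over 40 N, if the wrist force passes 120 N, or if a joint passes its speed limit or range.

ROBOT

A 6-joint arm with a two-finger parallel gripper is mounted at the origin on the work surface. World frame = base frame: x ahead of the robot, y to its left, z up, the work surface at z = 0. Lengths are in m, angles in degrees, forces in N, time in s.
With the tool pointing down it reaches from about 0.25 to 0.725 m from the base axis. Payload 9.7 kg.
Tool frame: the origin (TCP) lies at the very end of the fingers, on their centre line; the grasp point (between the pads) lies 19 mm behind it; z points along the fingers, y is the line along which they close (so a half turn about z gives the same grasp; the last joint's range is limited). The gripper opens to 85 mm and grips with 20 to 120 N. Pads are 22 mm wide; open, the fingers measure 114 mm over their backs; the gripper's body (76 mm by 85 mm) begins 54 mm behind the grasp point. The pads swing forward as they close: fully open they stand 13 mm farther back than shut.
Start: joints at [0, 4.979, 10.078, 95.1, 0, 90], TCP at [0.55, -0, 0.231] pointing down, gripper open.
Joint ranges: [-179.16, 179.16], [-48.56, 103.87], [-65.8, 70.77], [-126.05, 130.52], [-82.76, 87.17], [-180, 180]. Speed limits (degrees/s): [127.2, 127.2, 147.25, 180, 180, 180].

INTERFACE

Orientations are given as [roll, pitch, yaw] about the fixed x, y, z axes, in that order (R = Rz(yaw) Ry(pitch) Rx(roll)).
In Python, from workcell import telemetry, optics, workorder gives the robot as it stands.
- The arm moves only by the shell command python3 -m handwheel 'ROWS' [FORCE]. ROWS is JSON, a list of rows, each an object of numbers: "tx", "ty", "tz": the shift along the tool's x, y, z in m; "ax", "ay", "az": the turn, a rotation vector about the tool's x, y, z in degrees; "jaw": the gripper command: -1 is shut, 1 is fully open, values between are in proportion. A call has exactly 10 rows; each row shifts and turns the commanded pose from where the row before left it, along the tool's axes as they then stand; what a row does not reach is not made up. A row lasts 1/8 s, in which the tool goes at most 62.5 mm and 10.7 degrees, less where a joint would pass 70% of its speed; a pose out of reach is approached as far as the arm can. A call is refused whole if a number of a shift passes 0.0625 or a number of a turn 10.7, either way. A call with a gripper value outside its range is refused whole. The fingers move at their own pace and stop on an object; FORCE is the grip in N (left out, the last holds). Time passes only in rows, so rows that do not move let the fingers close, or fill a call up. It gives the time, the measured TCP pose, the force, the opening and the grip force at its end, in the units of the state.
- telemetry.get_obs(): the state, without advancing time (a new reading comes with each control period).
- optics.camera(name): name is "scene" or "side" or "wrist"; returns a dict with "color" (420x560x3 uint8, red, green, blue), "K" (3x3 intrinsics, pixels), "extrinsics" (4x4, takes a point from camera to world coordinates); the wrist camera has in their place "mount" (4x4, takes a point from camera to tool coordinates, whose origin is the TCP and whose axes are the flange's). Camera axes: x right, y down, z forward; pixel columns grow to the right and rows downward; lengths in m; the calibration is good to about 2 mm. The wrist camera is an equidistant fisheye: a pixel r from the principal point sees the ray r / f radians off the axis. A picture is of the moment at which its call begins: read the wrist's pose just before it. There is no depth.
- workorder.job_done(): hands the job in; it is judged then, once.
The state is a dict: "time": time; "q": joint angles; "qd": joint speeds; "joint_efforts": joint torques, N m; "ee_pos": TCP position; "tcp_rot": TCP orientation; "wrist_force": force on the tool from outside, world axes, zero at the start; "torque": the same for the moment, N m; "opening": finger opening in m; "grasp_force": force on a finger pad.
Only numpy, scipy, OpenCV 4.12 (cv2) and the standard library are available. Lean on these libraries where they do the work, as an engineer would, in place of code of your own. Each camera call takes 0.05 s, during which the arm holds its last target. There are 200 camera calls.

## Working session

There is one attempt and no reset: what is moved stays moved. The work goes in short steps, Python scripts to look and compute and a shell command to move; the robot and the scene stay as the last step left them, time stands still between calls to the robot, and variables do not carry over. Pictures are saved under pics/ and viewed, at most 10 in all, crops included, and the job is handed in when it is done.

```bash
mkdir -p pics; python3 - <<'E'
from workcell import telemetry, optics
import cv2,numpy as np
o=telemetry.get_obs(); print(o)
for n in("scene","side"):
    c=optics.camera(n); cv2.imwrite(f"pics/{n}0.png",c["color"][:,:,::-1]); print(n,c["K"],c["extrinsics"])
    np.savez(f"{n}0.npz",**c)
E
```

```text
{'time': 0.0, 'q': array([-1.15384065e-03,  5.00935386e+00,  1.00321171e+01,  9.50976896e+01,
       -2.63079124e-04,  9.00007952e+01]), 'qd': array([ 0.03525585, -0.01241345, -0.04260614, -0.1208731 ,  0.06713269,
        0.02123366]), 'joint_efforts': array([ 7.68234549e-04, -5.20392072e+01,  4.64802504e+01,  1.63646933e-02,
        2.23589603e-05, -6.77332673e-05]), 'ee_pos': array([ 5.49768243e-01, -1.23800130e-05,  2.30578879e-01]), 'tcp_rot': array([-1.79925074e+02,  2.64118801e-04,  8.99980513e+01]), 'wrist_force': array([0.60473377, 0.94020157, 0.42221594]), 'torque': array([-0.01673649, -0.02339565, -0.02111838]), 'grasp_force': 0.0, 'opening': 0.08542361135963789}
scene [[385.35179035   0.         274.87098121]
 [  0.         385.35179035 202.58898448]
 [  0.           0.           1.        ]] [[ 0.48229833  0.71622074 -0.50439684  1.06081657]
 [ 0.87596957 -0.38898397  0.28525213 -0.27398614]
 [ 0.00810121 -0.57941291 -0.8149939   1.05524002]
 [ 0.          0.          0.          1.        ]]
side [[518.42913009   0.         274.44521062]
 [  0.         518.42913009 204.61678935]
 [  0.           0.           1.        ]] [[-0.99024124 -0.09790717  0.09917904  0.36894556]
 [-0.13913548  0.65380518 -0.74376078  1.16825768]
 [ 0.00797574 -0.75030192 -0.66104721  1.17772174]
 [ 0.          0.          0.          1.        ]]
```

View pics/scene0.png

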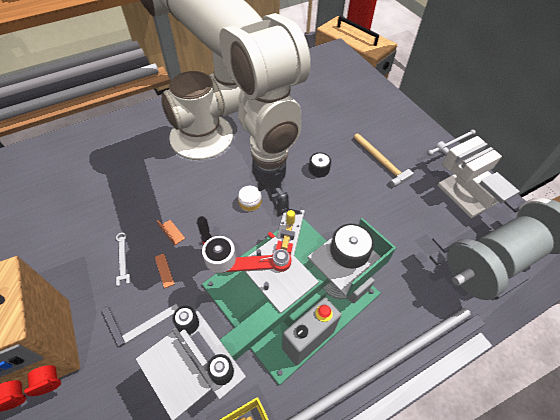

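View pics/side0.png

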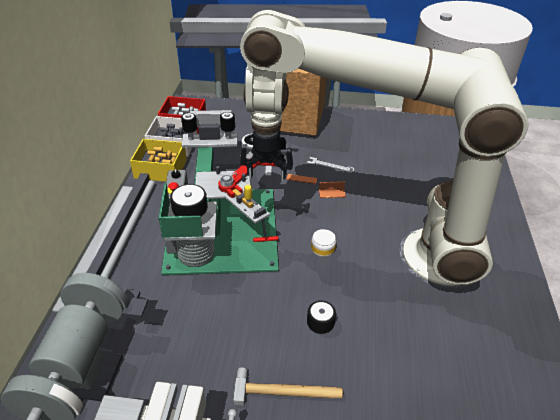

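The scene view shows the knob top near (291,213), pivot (282,257), handle top (202,219), drive wheel centre (353,241), tracking wheel (218,248), and platen wheels (185,317) and (221,367). The side view shows the knob at (247,188) and the drive wheel at (188,195). Next I fit the grinder pose to these points.

```bash
cat > h.py <<'E'
import numpy as np
def pix2w(c,u,v,z):
    K,E=c["K"],c["extrinsics"]; d=E[:3,:3]@np.linalg.solve(K,[u,v,1.]); o=E[:3,3]
    return o+d*(z-o[2])/d[2]
E
python3 - <<'E'
from h import *; import cv2
from scipy.optimize import least_squares
s=np.load("scene0.npz"); 
k=np.array([-.6,.8])*.105
P=[("drive",(353,241),(.1,.14),.252),("pl1",(185,317),(0,-.27),.252),("pl2",(221,367),(.13,-.27),.252),("knob",(291,213),k,.233),("handle",(202,219),(-.174,-.110),.264),("pivot",(282,256),(0,0),.21)]
W=np.array([pix2w(s,*p[1],p[3])[:2] for p in P]); G=np.array([p[2] for p in P])
R=lambda a:np.array([[np.cos(a),-np.sin(a)],[np.sin(a),np.cos(a)]])
f=lambda x:(G@R(x[2]).T+x[:2]-W).ravel()
r=least_squares(f,[.6,-.1,0.],loss="soft_l1",f_scale=.003)
print(r.x,np.degrees(r.x[2]))
for p,w,e in zip(P,W,f(r.x).reshape(-1,2)):print(p[0],w.round(4),(e*1000).round(1))
c=cv2.imread("pics/scene0.png")[190:300,180:320]; cv2.imwrite("pics/crop0.png",cv2.resize(c,None,fx=5,fy=5,interpolation=cv2.INTER_CUBIC))
c=cv2.imread("pics/side0.png")[150:230,190:310]; cv2.imwrite("pics/crop1.png",cv2.resize(c,None,fx=6,fy=6,interpolation=cv2.INTER_CUBIC))
E
```

```text
[ 0.6805321  -0.03730091  0.19156099] 10.975636054716123
drive [0.7517 0.1171] [0.3 2.1]
pl1 [ 0.7325 -0.302 ] [-0.5 -0.3]
pl2 [ 0.8597 -0.2764] [-0.1 -1.2]
knob [0.6005 0.0344] [ 2.2 -1.2]
handle [ 0.5293 -0.1771] [ 1.4 -1.3]
pivot [ 0.6867 -0.0402] [-6.2  2.9]
```

View pics/crop0.png

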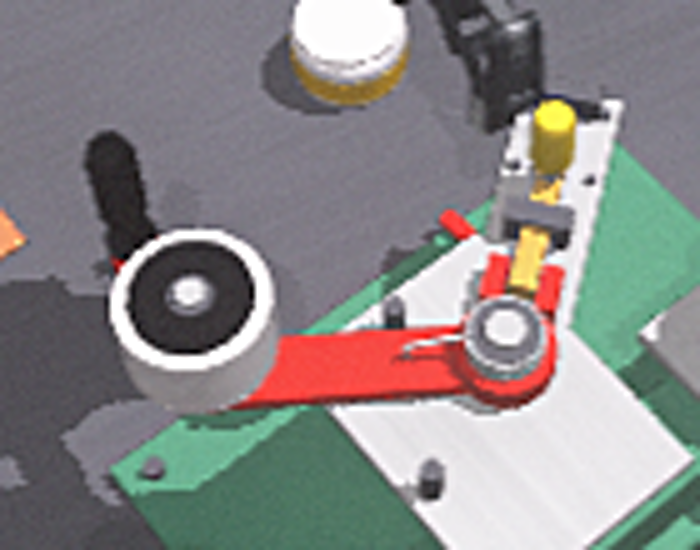

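The fit agrees to about 2 mm. The pivot residual comes from its top sitting at 199 mm. Grinder yaw is about 11°, the knob is at (0.601, 0.034), and the draw direction is 138° in world. I raise the tool, turn to yaw 48° so the fingers close along the draw, and go above the knob.

```bash
python3 -m handwheel '[{"tz":-0.06,"jaw":1},{"az":10.5},{"az":10.5},{"az":10.5},{"az":10.5},{"tx":0.03,"ty":0.008},{"tx":0.0294,"ty":0.0072},{},{},{}]' 60
python3 - <<'E'
from workcell import telemetry, optics
from h import *; import cv2
o=telemetry.get_obs(); c=optics.camera("wrist"); print(o["ee_pos"],o["tcp_rot"],o["wrist_force"],c["K"],c["mount"])
np.savez("w1.npz",**c,ee=o["ee_pos"],rot=o["tcp_rot"]); cv2.imwrite("pics/w1.png",c["color"][:,:,::-1])
s=np.load("scene0.npz"); print(pix2w(s,218,248,.252))
E
```

```text
[5.49790423e-01 1.17032222e-05 2.30629896e-01] [-1.79928850e+02 -6.09924948e-04  9.00009107e+01] [0.29566045 0.73266172 0.1101893 ] [[325.1922621    0.         277.74672942]
 [  0.         325.1922621  214.90691727]
 [  0.           0.           1.        ]] [[-3.83935333e-04 -9.51769276e-01 -3.06814435e-01  7.92384058e-02]
 [ 9.99998607e-01 -8.63799237e-04  1.42823390e-03  5.81827712e-04]
 [-1.62437522e-03 -3.06813459e-01  9.51768282e-01 -1.43358561e-01]
 [ 0.00000000e+00  0.00000000e+00  0.00000000e+00  1.00000000e+00]]
[ 0.61475196 -0.17396519  0.252     ]$[0]: bad value
```

View pics/w1.png

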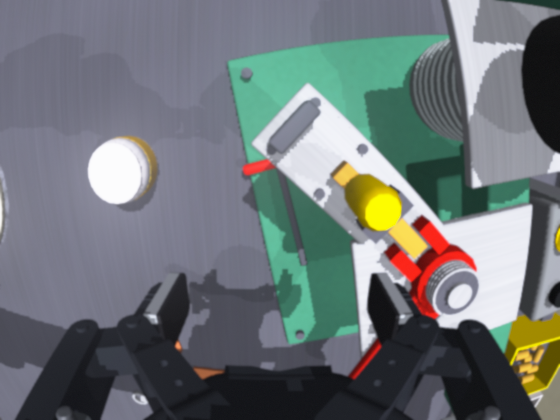

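The wrist view shows the knob top at (383,212) and the pivot nut at (458,292). The call was refused, probably because every row needs every key, so I send full rows.

```bash
cat >> h.py <<'E'
from scipy.spatial.transform import Rotation as Ro
def wpix(w,u,v,z):
    K,M=w["K"],w["mount"]; x=np.array([u-K[0,2],v-K[1,2]]); r=np.hypot(*x); t=r/K[0,0]
    d=np.array([*(x/r*np.sin(t)),np.cos(t)]); R=Ro.from_euler("xyz",w["rot"],degrees=True).as_matrix()
    o=w["ee"]+R@M[:3,3]; d=R@M[:3,:3]@d; return o+d*(z-o[2])/d[2]
E
python3 -c "
from h import *
w=np.load('w1.npz');print(wpix(w,383,212,.233),wpix(w,458,292,.199))"
python3 -m handwheel '[{"tx":0,"ty":0,"tz":-0.06,"ax":0,"ay":0,"az":0,"jaw":1},{"tx":0,"ty":0,"tz":0,"ax":0,"ay":0,"az":10.5,"jaw":1},{"tx":0,"ty":0,"tz":0,"ax":0,"ay":0,"az":10.5,"jaw":1},{"tx":0,"ty":0,"tz":0,"ax":0,"ay":0,"az":10.5,"jaw":1},{"tx":0,"ty":0,"tz":0,"ax":0,"ay":0,"az":10.5,"jaw":1},{"tx":0.03,"ty":0.008,"tz":0,"ax":0,"ay":0,"az":0,"jaw":1},{"tx":0.0294,"ty":0.0072,"tz":0,"ax":0,"ay":0,"az":0,"jaw":1},{"tx":0,"ty":0,"tz":0,"ax":0,"ay":0,"az":0,"jaw":1},{"tx":0,"ty":0,"tz":0,"ax":0,"ay":0,"az":0,"jaw":1},{"tx":0,"ty":0,"tz":0,"ax":0,"ay":0,"az":0,"jaw":1}]' 60
```

```text
[0.6001396  0.03521447 0.233     ] [ 0.67809496 -0.03452505  0.199     ]
time: 1.4
ee_pos: [0.6005, 0.0335, 0.2917]
tcp_rot: [180.0, -0.0, 48.0]
wrist_force: [0.1, -0.3, 0.3]
opening: 0.0856
grasp_force: 0.0
```

The wrist view puts the knob at (0.600, 0.035), matching the scene view. I descend to z = 0.196 and close.

```bash
python3 -m handwheel '[{"tx":0.001,"ty":-0.001,"tz":0.05,"ax":0,"ay":0,"az":0,"jaw":1},{"tx":0,"ty":0,"tz":0.045,"ax":0,"ay":0,"az":0,"jaw":1},{"tx":0,"ty":0,"tz":0,"ax":0,"ay":0,"az":0,"jaw":1},{"tx":0,"ty":0,"tz":0,"ax":0,"ay":0,"az":0,"jaw":-1},{"tx":0,"ty":0,"tz":0,"ax":0,"ay":0,"az":0,"jaw":-1},{"tx":0,"ty":0,"tz":0,"ax":0,"ay":0,"az":0,"jaw":-1},{"tx":0,"ty":0,"tz":0,"ax":0,"ay":0,"az":0,"jaw":-1},{"tx":0,"ty":0,"tz":0,"ax":0,"ay":0,"az":0,"jaw":-1},{"tx":0,"ty":0,"tz":0,"ax":0,"ay":0,"az":0,"jaw":-1},{"tx":0,"ty":0,"tz":0,"ax":0,"ay":0,"az":0,"jaw":-1}]' 60
```

```text
time: 2.65
ee_pos: [0.6014, 0.0354, 0.1977]
tcp_rot: [179.9, -0.1, 48.0]
wrist_force: [-0.1, 0.5, 6.9]
opening: 0.0224
grasp_force: 58.8
```

```bash
python3 -m handwheel '[{"tx":0,"ty":-0.006,"tz":0,"ax":0,"ay":0,"az":0,"jaw":-1},{"tx":0,"ty":-0.006,"tz":0,"ax":0,"ay":0,"az":0,"jaw":-1},{"tx":0,"ty":-0.006,"tz":0,"ax":0,"ay":0,"az":0,"jaw":-1},{"tx":0,"ty":-0.006,"tz":0,"ax":0,"ay":0,"az":0,"jaw":-1},{"tx":0,"ty":-0.004,"tz":0,"ax":0,"ay":0,"az":0,"jaw":-1},{"tx":0,"ty":-0.003,"tz":0,"ax":0,"ay":0,"az":0,"jaw":-1},{"tx":0,"ty":-0.002,"tz":0,"ax":0,"ay":0,"az":0,"jaw":-1},{"tx":0,"ty":-0.001,"tz":0,"ax":0,"ay":0,"az":0,"jaw":-1},{"tx":0,"ty":0,"tz":0,"ax":0,"ay":0,"az":0,"jaw":-1},{"tx":0,"ty":0,"tz":0,"ax":0,"ay":0,"az":0,"jaw":-1}]' 60
```

```text
time: 3.9
ee_pos: [0.5765, 0.0581, 0.1976]
tcp_rot: [179.9, -0.1, 48.0]
wrist_force: [1.4, -0.9, 6.9]
opening: 0.0224
grasp_force: 59.0
```

```bash
python3 -m handwheel '[{"tx":0,"ty":-0.001,"tz":0,"ax":0,"ay":0,"az":0,"jaw":-1},{"tx":0,"ty":-0.001,"tz":0,"ax":0,"ay":0,"az":0,"jaw":-1},{"tx":0,"ty":-0.001,"tz":0,"ax":0,"ay":0,"az":0,"jaw":-1},{"tx":0,"ty":-0.001,"tz":0,"ax":0,"ay":0,"az":0,"jaw":-1},{"tx":0,"ty":0,"tz":0,"ax":0,"ay":0,"az":0,"jaw":-1},{"tx":0,"ty":0,"tz":0,"ax":0,"ay":0,"az":0,"jaw":-1},{"tx":0,"ty":0,"tz":0,"ax":0,"ay":0,"az":0,"jaw":-1},{"tx":0,"ty":0,"tz":0,"ax":0,"ay":0,"az":0,"jaw":-1},{"tx":0,"ty":0,"tz":0,"ax":0,"ay":0,"az":0,"jaw":-1},{"tx":0,"ty":0,"tz":0,"ax":0,"ay":0,"az":0,"jaw":-1}]' 60
```

```text
time: 5.15
ee_pos: [0.5761, 0.0585, 0.1976]
tcp_rot: [179.5, -0.1, 47.9]
wrist_force: [16.4, -13.2, 1.8]
opening: 0.0226
grasp_force: 59.4
```

The bolt is at its end stop: it held at 21 N after 34.2 mm of travel plus about 2 mm of initial offset. I relieve the pull, release and lift.

```bash
python3 -m handwheel '[{"tx":0,"ty":0.0025,"tz":0,"ax":0,"ay":0,"az":0,"jaw":-1},{"tx":0,"ty":0,"tz":0,"ax":0,"ay":0,"az":0,"jaw":1},{"tx":0,"ty":0,"tz":0,"ax":0,"ay":0,"az":0,"jaw":1},{"tx":0,"ty":0,"tz":0,"ax":0,"ay":0,"az":0,"jaw":1},{"tx":0,"ty":0,"tz":0,"ax":0,"ay":0,"az":0,"jaw":1},{"tx":0,"ty":0,"tz":-0.05,"ax":0,"ay":0,"az":0,"jaw":1},{"tx":0,"ty":0,"tz":-0.062,"ax":0,"ay":0,"az":0,"jaw":1},{"tx":0,"ty":0,"tz":0,"ax":0,"ay":0,"az":5,"jaw":1},{"tx":0,"ty":0,"tz":0,"ax":0,"ay":0,"az":0,"jaw":1},{"tx":0,"ty":0,"tz":0,"ax":0,"ay":0,"az":0,"jaw":1}]' 60
python3 - <<'E'
from workcell import telemetry, optics
from h import *; import cv2
o=telemetry.get_obs(); c=optics.camera("scene"); print(o["ee_pos"],o["tcp_rot"])
w=optics.camera("wrist"); np.savez("w2.npz",**w,ee=o["ee_pos"],rot=o["tcp_rot"])
cv2.imwrite("pics/w2.png",w["color"][:,:,::-1])
a=np.radians(-o["tcp_rot"][2]); 
y=np.radians(o["tcp_rot"][2]); d=np.array([.530,-.1775])-o["ee_pos"][:2]
print("tx,ty",d@[np.cos(y),np.sin(y)],d@[np.sin(y),-np.cos(y)])
E
```

```text
time: 6.4
ee_pos: [0.5743, 0.0592, 0.3072]
tcp_rot: [-179.9, 0.1, 43.1]
wrist_force: [0.7, 0.0, -0.1]
opening: 0.0855
grasp_force: 0.0
[0.57432009 0.05915971 0.30722341] [-1.79939923e+02  8.12948013e-02  4.31053727e+01]
tx,ty -0.194077595344836 0.14249904198958374
```

View pics/w2.png

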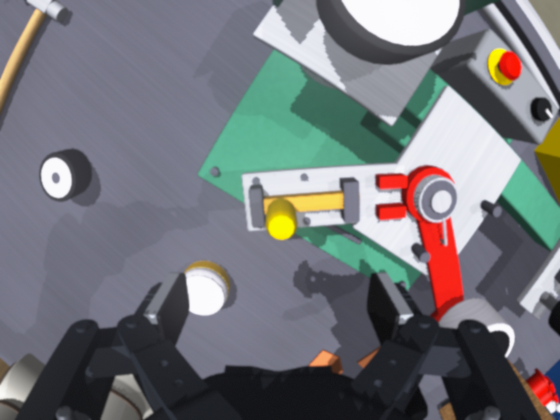

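The wrist view shows the knob at (281,222) hard against the end block, with the nose clear of the lugs. Now I go above the handle.

```bash
python3 -m handwheel '[{"tx":-0.0388,"ty":0.0285,"tz":-0.002,"ax":0,"ay":0,"az":0,"jaw":1},{"tx":-0.0388,"ty":0.0285,"tz":0,"ax":0,"ay":0,"az":0,"jaw":1},{"tx":-0.0388,"ty":0.0285,"tz":0,"ax":0,"ay":0,"az":0,"jaw":1},{"tx":-0.0388,"ty":0.0285,"tz":0,"ax":0,"ay":0,"az":0,"jaw":1},{"tx":-0.0388,"ty":0.0285,"tz":0,"ax":0,"ay":0,"az":0,"jaw":1},{"tx":0,"ty":0,"tz":0,"ax":0,"ay":0,"az":0,"jaw":1},{"tx":0,"ty":0,"tz":0,"ax":0,"ay":0,"az":0,"jaw":1},{"tx":0,"ty":0,"tz":0,"ax":0,"ay":0,"az":0,"jaw":1},{"tx":0,"ty":0,"tz":0,"ax":0,"ay":0,"az":0,"jaw":1},{"tx":0,"ty":0,"tz":0,"ax":0,"ay":0,"az":0,"jaw":1}]' 60
python3 - <<'E'
from workcell import telemetry, optics
from h import *; import cv2
o=telemetry.get_obs(); c=optics.camera("wrist"); print(o["ee_pos"],o["tcp_rot"])
np.savez("w3.npz",**c,ee=o["ee_pos"],rot=o["tcp_rot"]); cv2.imwrite("pics/w3.png",c["color"][:,:,::-1])
E
```

```text
time: 7.75
ee_pos: [0.53, -0.1768, 0.3103]
tcp_rot: [180.0, -0.0, 43.1]
wrist_force: [1.3, 0.7, -0.3]
opening: 0.0855
grasp_force: 0.0
[ 0.53004704 -0.1767883   0.31032423] [ 1.79997398e+02 -3.58473344e-03  4.30593644e+01]
```

View pics/w3.png

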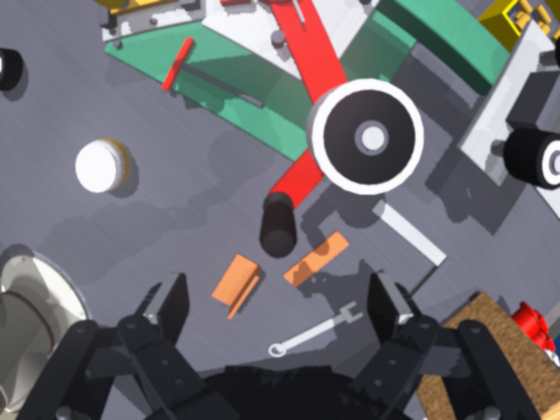

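Handle top at (278,238) in the wrist view, centred between the fingers.

```bash
python3 - <<'E'
from h import *
w=np.load('w3.npz');p=wpix(w,278,238,.264);print(p)
y=np.radians(w["rot"][2]); d=p[:2]-w["ee"][:2]
print("tx,ty",d@[np.cos(y),np.sin(y)],d@[np.sin(y),-np.cos(y)])
print("wheel",wpix(w,372,137,.252))
E
```

```text
[ 0.53269426 -0.17472263  0.264     ]
tx,ty 0.0033445350443898772 0.0002981277457706827
wheel [ 0.61947466 -0.17512379  0.252     ]
```

```bash
python3 -m handwheel '[{"tx":0.0015,"ty":0,"tz":0.05,"ax":0,"ay":0,"az":0,"jaw":1},{"tx":0,"ty":0,"tz":0.052,"ax":0,"ay":0,"az":0,"jaw":1},{"tx":0,"ty":0,"tz":0,"ax":0,"ay":0,"az":0,"jaw":1},{"tx":0,"ty":0,"tz":0,"ax":0,"ay":0,"az":0,"jaw":-1},{"tx":0,"ty":0,"tz":0,"ax":0,"ay":0,"az":0,"jaw":-1},{"tx":0,"ty":0,"tz":0,"ax":0,"ay":0,"az":0,"jaw":-1},{"tx":0,"ty":0,"tz":0,"ax":0,"ay":0,"az":0,"jaw":-1},{"tx":0,"ty":0,"tz":0,"ax":0,"ay":0,"az":0,"jaw":-1},{"tx":0,"ty":0,"tz":0,"ax":0,"ay":0,"az":0,"jaw":-1},{"tx":0,"ty":0,"tz":0,"ax":0,"ay":0,"az":0,"jaw":-1}]' 80
python3 - <<'E'
from workcell import telemetry
from h import *
o=telemetry.get_obs(); e=o["ee_pos"]; y0=np.radians(o["tcp_rot"][2])
c=np.array([.6798,-.0367]) # pivot, mean of fits
v=e[:2]-c; print("radius",np.hypot(*v),"ang",np.degrees(np.arctan2(v[1],v[0])),e,o["q"])
# chord per 5 deg with tool turned -5 az before/after: in frame tangent ty
a=np.radians(5); print("chord ty,tx for 5deg", .206*np.sin(a), .206*(1-np.cos(a)))
E
```

```text
time: 9.05
ee_pos: [0.5312, -0.1761, 0.21]
tcp_rot: [179.9, -0.1, 43.0]
wrist_force: [-3.5, 1.7, 7.2]
opening: 0.0241
grasp_force: 78.0
radius 0.2037620171798441 ang -136.8266479286378 [ 0.53119902 -0.1761156   0.21002112] [-1.83606828e+01  5.79428067e+00  8.59056769e+00  9.26895391e+01
  3.54959512e-02  1.18629238e+02]
chord ty,tx for 5deg 0.01795408300601758 0.0007838921931004176
```

```bash
python3 -m handwheel '[{"tx":0.0003,"ty":0.0108,"tz":0,"ax":0,"ay":0,"az":-3,"jaw":-1},{"tx":0.0003,"ty":0.0108,"tz":0,"ax":0,"ay":0,"az":-3,"jaw":-1},{"tx":0.0003,"ty":0.0108,"tz":0,"ax":0,"ay":0,"az":-3,"jaw":-1},{"tx":0.0003,"ty":0.0108,"tz":0,"ax":0,"ay":0,"az":-3,"jaw":-1},{"tx":0.0003,"ty":0.0108,"tz":0,"ax":0,"ay":0,"az":-3,"jaw":-1},{"tx":0,"ty":0,"tz":0,"ax":0,"ay":0,"az":0,"jaw":-1},{"tx":0,"ty":0,"tz":0,"ax":0,"ay":0,"az":0,"jaw":-1},{"tx":0,"ty":0,"tz":0,"ax":0,"ay":0,"az":0,"jaw":-1},{"tx":0,"ty":0,"tz":0,"ax":0,"ay":0,"az":0,"jaw":-1},{"tx":0,"ty":0,"tz":0,"ax":0,"ay":0,"az":0,"jaw":-1}]' 80
cat > st.py <<'E'
from workcell import telemetry
from h import *
o=telemetry.get_obs(); e=o["ee_pos"]; y=np.radians(o["tcp_rot"][2]); f=o["wrist_force"]
v=e[:2]-[.6798,-.0367]; print("radius",np.hypot(*v),"ang",np.degrees(np.arctan2(v[1],v[0]))%360,"F tx,ty",f[:2]@[np.cos(y),np.sin(y)],f[:2]@[np.sin(y),-np.cos(y)])
E
python3 st.py
```

```text
time: 10.3
ee_pos: [0.5722, -0.2099, 0.21]
tcp_rot: [180.0, -0.1, 58.0]
wrist_force: [-6.1, 4.5, 8.0]
opening: 0.0243
grasp_force: 79.5
radius 0.20391010568515006 ang 238.1442463467357 F tx,ty 0.5562301299144606 -7.542635043667666
```

The radius held and the spring reads 7.5 N, as expected. Next 21° more.

```bash
python3 -m handwheel '[{"tx":0.0003,"ty":0.0108,"tz":0,"ax":0,"ay":0,"az":-3,"jaw":-1},{"tx":0.0003,"ty":0.0108,"tz":0,"ax":0,"ay":0,"az":-3,"jaw":-1},{"tx":0.0003,"ty":0.0108,"tz":0,"ax":0,"ay":0,"az":-3,"jaw":-1},{"tx":0.0003,"ty":0.0108,"tz":0,"ax":0,"ay":0,"az":-3,"jaw":-1},{"tx":0.0003,"ty":0.0108,"tz":0,"ax":0,"ay":0,"az":-3,"jaw":-1},{"tx":0.0003,"ty":0.0108,"tz":0,"ax":0,"ay":0,"az":-3,"jaw":-1},{"tx":0.0003,"ty":0.0108,"tz":0,"ax":0,"ay":0,"az":-3,"jaw":-1},{"tx":0,"ty":0,"tz":0,"ax":0,"ay":0,"az":0,"jaw":-1},{"tx":0,"ty":0,"tz":0,"ax":0,"ay":0,"az":0,"jaw":-1},{"tx":0,"ty":0,"tz":0,"ax":0,"ay":0,"az":0,"jaw":-1}]' 80
python3 st.py
```

```text
time: 11.55
ee_pos: [0.6416, -0.2371, 0.2101]
tcp_rot: [-179.9, -0.1, 79.0]
wrist_force: [-9.1, 5.6, 8.1]
opening: 0.0241
grasp_force: 80.1
radius 0.20399981606712012 ang 259.2003353344625 F tx,ty 3.7968088392934276 -10.02382605439992
```

```bash
python3 -m handwheel '[{"tx":0,"ty":0.0036,"tz":0,"ax":0,"ay":0,"az":-1,"jaw":-1},{"tx":0,"ty":0.0036,"tz":0,"ax":0,"ay":0,"az":-1,"jaw":-1},{"tx":0,"ty":0.0036,"tz":0,"ax":0,"ay":0,"az":-1,"jaw":-1},{"tx":0,"ty":0.0036,"tz":0,"ax":0,"ay":0,"az":-1,"jaw":-1},{"tx":0,"ty":0.001,"tz":0,"ax":0,"ay":0,"az":0,"jaw":-1},{"tx":0,"ty":0.001,"tz":0,"ax":0,"ay":0,"az":0,"jaw":-1},{"tx":0,"ty":0,"tz":0,"ax":0,"ay":0,"az":0,"jaw":-1},{"tx":0,"ty":0,"tz":0,"ax":0,"ay":0,"az":0,"jaw":-1},{"tx":0,"ty":0,"tz":0,"ax":0,"ay":0,"az":0,"jaw":-1},{"tx":0,"ty":0,"tz":0,"ax":0,"ay":0,"az":0,"jaw":-1}]' 80
python3 st.py
```

```text
time: 12.8
ee_pos: [0.6557, -0.2393, 0.21]
tcp_rot: [-179.7, -0.1, 83.0]
wrist_force: [-21.8, 9.2, 10.3]
opening: 0.0244
grasp_force: 80.5
radius 0.203987413359385 ang 263.2090734027705 F tx,ty 6.493285899395585 -22.71456118821956
```

The force jumped to 23 N, against about 12 N of spring, at 40.0° of swing, so it is at the stop. I press 1 mm more to confirm, and check the picture.

```bash
python3 -m handwheel '[{"tx":0,"ty":0.001,"tz":0,"ax":0,"ay":0,"az":0,"jaw":-1},{"tx":0,"ty":0,"tz":0,"ax":0,"ay":0,"az":0,"jaw":-1},{"tx":0,"ty":0,"tz":0,"ax":0,"ay":0,"az":0,"jaw":-1},{"tx":0,"ty":0,"tz":0,"ax":0,"ay":0,"az":0,"jaw":-1},{"tx":0,"ty":0,"tz":0,"ax":0,"ay":0,"az":0,"jaw":-1},{"tx":0,"ty":0,"tz":0,"ax":0,"ay":0,"az":0,"jaw":-1},{"tx":0,"ty":0,"tz":0,"ax":0,"ay":0,"az":0,"jaw":-1},{"tx":0,"ty":0,"tz":0,"ax":0,"ay":0,"az":0,"jaw":-1},{"tx":0,"ty":0,"tz":0,"ax":0,"ay":0,"az":0,"jaw":-1},{"tx":0,"ty":0,"tz":0,"ax":0,"ay":0,"az":0,"jaw":-1}]' 80
python3 st.py; python3 - <<'E'
from workcell import optics
import cv2
cv2.imwrite("pics/end.png",optics.camera("scene")["color"][:,:,::-1])
E
```

```text
time: 14.05
ee_pos: [0.6559, -0.2393, 0.2101]
tcp_rot: [-179.6, -0.1, 83.0]
wrist_force: [-26.4, 9.3, 10.4]
opening: 0.0246
grasp_force: 80.8
radius 0.20398495571509442 ang 263.2786254742854 F tx,ty 6.0601187020656795 -27.30909503817334
```

View pics/end.png

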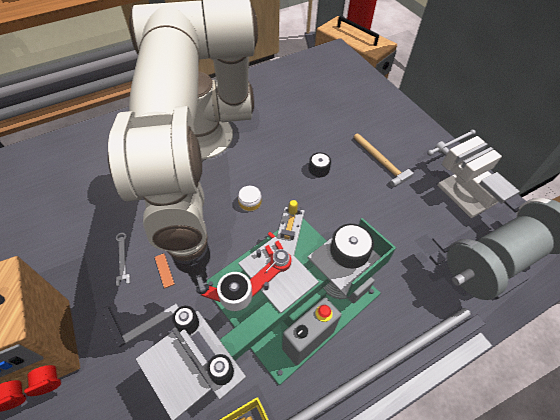

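The arm is swung in (tracking wheel at (234,288)) with the gripper on the handle. The bolt knob at (293,205) is drawn back, and the visible loose parts are undisturbed. The force rose to 27 N with no further travel, so I hand the job in.

```bash
python3 -c "
from workcell import workorder
print(workorder.job_done())"
```

```text
the job is handed in; nothing more can be done
None
```

The lock bolt is drawn back to its end stop and left there, and the gripper is holding the tension arm by its handle against the inner stop; I handed the job in at about 14 s.

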